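# Pin the lever on the indexing turntable and hold its index plunger back

### The job

Get the lever on the indexing turntable ready for a colleague to index it: take the round-headed pin from the wooden stand, push it down through the hole in the lever's lug and into the rest pad beneath until its collar sits on the lug, and let go of it. Then pull the knob of the index plunger straight back against its stop and finish still holding it there, so that the nose stays clear of its seat hole, with the turntable left at the station it is in. Leave the T-handled pin, ring gauge, gauge case and loupe where they are.

Things in the scene. Friction and masses are not known exactly. Their poses are not given: they have to be found in the camera images.
- fixture: Indexing turntable, bolted down: cream base 170 x 170 x 24 mm, round steel plate 160 mm across, its top 60 mm above the work surface, 8 radial seat holes in its rim. Origin: centre of the base's underside, on the plate's axis; z up. The index plunger lies level along the fixture's x axis on its -x side, in a bracket (40 mm wide, 66 mm high, x -112 to -86 mm); the lever's lug is on the +x side.
- turntable (a joint): Angle of the plate (rad), 0 at the start: that is its station, with the plunger's nose in a seat hole. Locked while the nose is in the hole; turns with light friction (0.15 N m) once the nose is out.
- knob (a point): Knob of the index plunger: bare-metal ribbed cylinder, 25 mm diameter, 24 mm long, level along the fixture's x axis. Origin: its centre, 133 mm from the plate's axis and 48 mm above the work surface when seated. It is pulled towards the fixture's -x; the bracket is 9 mm from its plate-side end. Nothing stands beside or under it.
- plunger (a joint): How far the index plunger is pulled back (m): 0 = seated, nose 8 mm deep in the plate's rim; 0.012 = fully back against its stop, nose clear of the rim by 4 mm. Its spring pulls it in with 5 N seated and 10 N fully back, and shuts it when let go.
- lever: Aluminium lever under inspection, 0.2 to 0.42 kg, loose: round hub (50 mm diameter, 28 mm high, top 102 mm above the work surface) over the plate's spigot with 1 mm play, 14 mm thick arm, 36 mm square lug lying on the rest pad, holes in line. Origin: centre of the hub's underside, 74 mm above the work surface; x points along the arm to the lug, z up.
- lever_hole (a point): Centre of the mouth of the vertical hole in the lever's lug, at the lug's upper face, 88 mm above the work surface. Hole 11.5 mm diameter, 14 mm deep, slightly chamfered; 58 mm from the hub's axis.
- pad_hole (a point): Centre of the mouth of the hole in the rest pad under the lug, 74 mm above the work surface; hole 11.5 mm diameter, 14 mm deep. The pad (36 mm square) is part of the turntable plate.
- pin: Round-headed retaining pin, steel, 80 g, upright in one of the stand's two holes. Shank 10 mm diameter, tapered foot, 26 mm long below the collar; collar 24 mm diameter, 4 mm thick; above it a knurled head to grip, 18 mm diameter, 26 mm tall. Origin: centre of the collar's underside; z up. Home when the collar rests on the lug, the foot 12 mm into the rest pad.
- pin_tip (a point): Centre of the end of the pin's shank, 26 mm below the pin's origin.
- stand: Wooden pin stand, fixed, 50 x 130 x 36 mm. Origin: centre of the underside. Two holes 70 mm apart along its y axis (at y -35 and +35 mm), 30 mm deep; the pins' collars rest on its top, 36 mm above the work surface. The pin and the T-handled pin may be in either hole.
- t_pin: T-handled pin in the other hole of the stand, not wanted: same shank and collar, but with a 44 mm cross bar (along the stand's x axis) 21 mm above the collar. Origin: centre of the collar's underside.
- ring_gauge: Steel setting ring lying flat, 64 mm diameter, 18 mm high, not part of the job. Origin: centre of the underside.
- gauge_case: Closed dark wooden gauge-block case, 75 x 130 x 36 mm, not part of the job. Origin: centre of the underside.
- loupe: Black stand loupe, 38 mm diameter, 40 mm high, not part of the job. Origin: centre of the underside.

How it is judged:
On the way, in this order (a step that is already met when the one before it is completed fails the run):
1. the pin is home through the lug and into the rest pad, collar on the lug, and let go (distance between pin and lever_hole below 0.003 m and horizontal distance between pin_tip and pad_hole below 0.003 m and z of pin_tip in the frame of fixture below 0.065 m and angle between pin's own z axis and vertical below 0.1 rad and contact force between the fingers and pin below 0.1 N), for 0.2 s.
2. the plunger is pulled fully back and held by the fingers (value of joint plunger above 0.0105 m and contact force between the fingers and plunger above 3 N), for 0.5 s.
At the end, for the whole second after the job is handed in: Fingers still grip the knob (over 3 N), plunger at least 10.5 of 12 mm back; turntable within 0.05 rad of its station; pin upright, collar within 3 mm of the lug's hole mouth, foot over 9 mm into the pad, clear of the robot; lever flat on its rests; bystanders within 15 mm of where they were (all of step 2 and value of joint turntable between -0.05 and 0.05 rad and distance between pin and lever_hole below 0.003 m and horizontal distance between pin_tip and pad_hole below 0.003 m and z of pin_tip in the frame of fixture below 0.065 m and angle between pin's own z axis and vertical below 0.1 rad and contact force between the arm and pin below 0.1 N and z of lever in the frame of fixture below 0.0755 m and angle between lever's own z axis and vertical below 0.03 rad); the arm keeps its last pose, push and grip.
It fails at once if the T-handled pin is moved more than 15 mm (distance of t_pin from where it was at the start of the episode above 0.015 m).
It fails at once if the ring gauge is moved more than 15 mm (distance of ring_gauge from where it was at the start of the episode above 0.015 m).
It fails at once if the gauge case is moved more than 15 mm (distance of gauge_case from where it was at the start of the episode above 0.015 m).
It fails at once if the loupe is moved more than 15 mm (distance of loupe from where it was at the start of the episode above 0.015 m).
It also fails if it takes over 56 s, if anything falls off the work surface, if the arm or the gripper's body presses on something with over 40 N, if the wrist force passes 120 N, or if a joint passes its speed limit or range.

### The arm

A 6-joint arm with a two-finger parallel gripper is mounted at the origin on the work surface. World frame = base frame: x ahead of the robot, y to its left, z up, the work surface at z = 0. Lengths are in m, angles in rad, forces in N, time in s.
With the tool pointing down it reaches from about 0.25 to 0.8 m from the base axis. Payload 3.9 kg.
Tool frame: the origin (TCP) lies at the centre of the arm's flange, where the gripper is bolted on; the fingertips stand 173 mm ahead of it and the grasp point (between the pads) lies env.hold_point_z ahead of it (env.hold_point_z is the distance from the TCP to the grasp point, in m); z points along the fingers, y is the line along which they close (so a half turn about z gives the same grasp; the last joint's range is limited). The gripper opens to 85 mm and grips with 20 to 120 N. Pads are 22 mm wide; open, the fingers measure 114 mm over their backs; the gripper's body (76 mm by 85 mm) begins 54 mm behind the grasp point. The pads swing forward as they close: fully open they stand 13 mm farther back than shut.
Start: joints at [1.25, 0.26, -0.138, 1.173, 0, 1.571], TCP at [0.166, 0.498, 0.405] pointing down, gripper open.
Joint ranges: [-2.78, 2.78], [-0.83, 1.72], [-1.28, 1.37], [-1.9, 2.12], [-1.57, 1.48], [-3.14, 3.14]. Speed limits (rad/s): [2.57, 2.57, 3.14, 3.14, 3.14, 3.14].

### API

Orientations are given as a unit quaternion [x, y, z, w].
In Python, from bench import env gives the robot as it stands. Calls block until the motion is done:
- env.move_ptp(position, orientation): joint-space move of the TCP to a pose.
- env.move_straight(position, speed=0.15, ori=None, force_limit=None): straight line of the TCP; ori=None keeps the orientation; speed is the mean speed in m/s. With force_limit (N) it stops when the force on the tool has changed by that much, and returns True; else False.
- env.move_joints(angles): joint-space move.
- env.move_gripper(opening, grasp_force=None): opening from 0.0 (shut) to 1.0 (fully open); grasp_force is the grip in N (None keeps the last); returns when the fingers have stopped.
- env.dwell(seconds).
- env.solve_ik(position, orientation): joint angles nearest the present ones, or None.
- env.state(): the state.
- env.read_camera(name): name is "side" or "top" or "wrist"; returns the picture (384x512x3 uint8, red, green, blue); there is no depth.
- env.camera_info(name): a dict with "fx", "fy", "cx", "cy" (pixels), "R" (3x3) and "t" (3): a world point X has camera coordinates R X + t; the wrist camera has in their place "T_tool_cam" (4x4, takes a point from camera to tool coordinates, whose origin is the TCP and whose axes are the flange's). Camera axes: x right, y down, z forward; pixel columns grow to the right and rows downward; lengths in m; the calibration is good to about 2 mm. A picture is of the moment at which its call begins: read the wrist's pose just before it. camera_info takes no time and is no camera call.
A pose or a line that the arm cannot do raises env.IKError and nothing moves.
- env.close_job(): hands the job in; it is judged then, once.
The state is a dict: "clock": time; "joints": joint angles; "qvel": joint speeds; "joint_torque": joint torques, N m; "eef_pos": TCP position; "orientation": TCP orientation; "force": force on the tool from outside, world axes, zero at the start; "wrist_torque": the same for the moment, N m; "gripper_width": opening from 0.0 (shut) to 1.0 (fully open); "gripper_force": force on a finger pad.
Only numpy, scipy, OpenCV 4.12 (cv2) and the standard library are available. Lean on these libraries where they do the work, as an engineer would, in place of code of your own. Each camera call takes 0.05 s, during which the arm holds its last target. There are 200 camera calls.

## Working session

There is one attempt and no reset: what is moved stays moved. The work goes in short steps, each a Python script; the robot and the scene stay as the last script left them, time stands still between calls to the robot, and variables do not carry over. Pictures are saved under pics/ and viewed, at most 10 in all, crops included, and the job is handed in when it is done.

```bash
mkdir -p pics; ls; python3 - <<'E'
from bench import env
import cv2,numpy as np
print(env.hold_point_z, env.state())
for n in("top","side"):
    cv2.imwrite(f"pics/{n}0.png",cv2.resize(env.read_camera(n)[...,::-1],(800,600),interpolation=cv2.INTER_CUBIC)); print(n,env.camera_info(n))
print(env.camera_info("wrist"))
E
```

```text
pics
0.1547 {'clock': 0.0, 'joints': array([ 1.25002983e+00,  2.60672895e-01, -1.39428186e-01,  1.17268247e+00,
       -1.31888984e-05,  1.57078556e+00]), 'qvel': array([-0.00156018, -0.00034448, -0.0013412 , -0.00040731,  0.00085541,
        0.00026582]), 'joint_torque': array([-1.66633698e-03, -4.05672920e+01,  2.53924656e+01,  1.86351954e-02,
       -5.68171822e-05, -3.92317176e-06]), 'eef_pos': array([0.16541778, 0.49787981, 0.40384802]), 'orientation': array([ 1.59691149e-01,  9.87166526e-01, -9.81910675e-04, -1.52171596e-04]), 'force': array([-0.77124175,  1.21417936, -0.02347042]), 'wrist_torque': array([-0.01503035, -0.012622  , -0.02877166]), 'gripper_force': 0.0, 'gripper_width': 1.005499806027183}
top {'fx': 397.2296240221883, 'fy': 397.2296240221883, 'cx': 255.6868385391724, 'cy': 193.27736507876966, 'R': array([[ 0.01045347, -0.99994476, -0.0010957 ],
       [-0.97876377, -0.01000769, -0.204747  ],
       [ 0.20472473,  0.00321275, -0.97881432]]), 't': array([0.02499359, 0.60160264, 1.16921268])}
side {'fx': 396.1407880246622, 'fy': 396.1407880246622, 'cx': 252.7647362486732, 'cy': 191.27659567714718, 'R': array([[ 0.98755404, -0.15667075,  0.01383072],
       [-0.09036579, -0.63717794, -0.76540074],
       [ 0.12872854,  0.75462478, -0.64340532]]), 't': array([-0.59429545,  0.13705322,  0.98459421])}
{'fx': 309.8063692947788, 'fy': 309.8063692947788, 'cx': 255.82328777037858, 'cy': 194.9380328719582, 'T_tool_cam': array([[ 4.81912378e-04, -9.62551166e-01, -2.71099649e-01,
         6.88725516e-02],
       [ 9.99999392e-01,  7.32672507e-04, -8.23766066e-04,
        -6.65109416e-04],
       [ 9.91544247e-04, -2.71099087e-01,  9.62550935e-01,
         3.10919639e-02],
       [ 0.00000000e+00,  0.00000000e+00,  0.00000000e+00,
         1.00000000e+00]])}
```

View pics/top0.png

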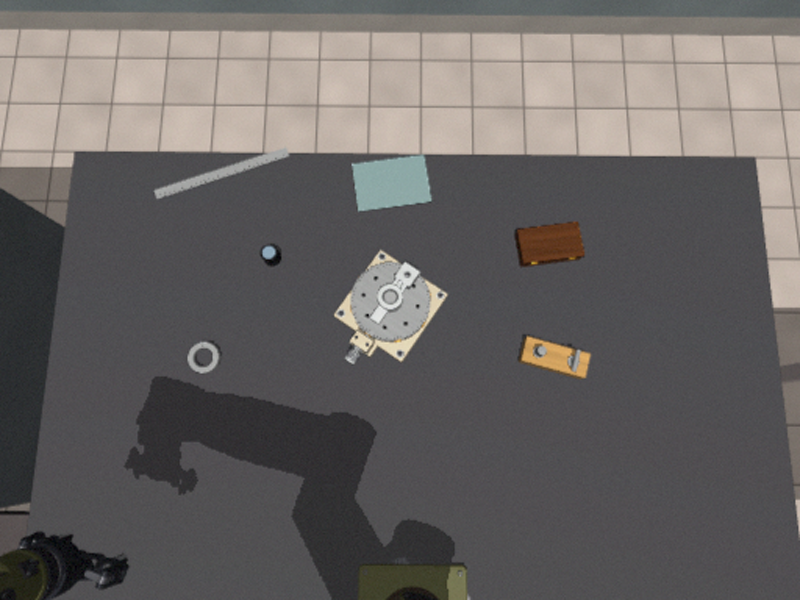

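View pics/side0.png

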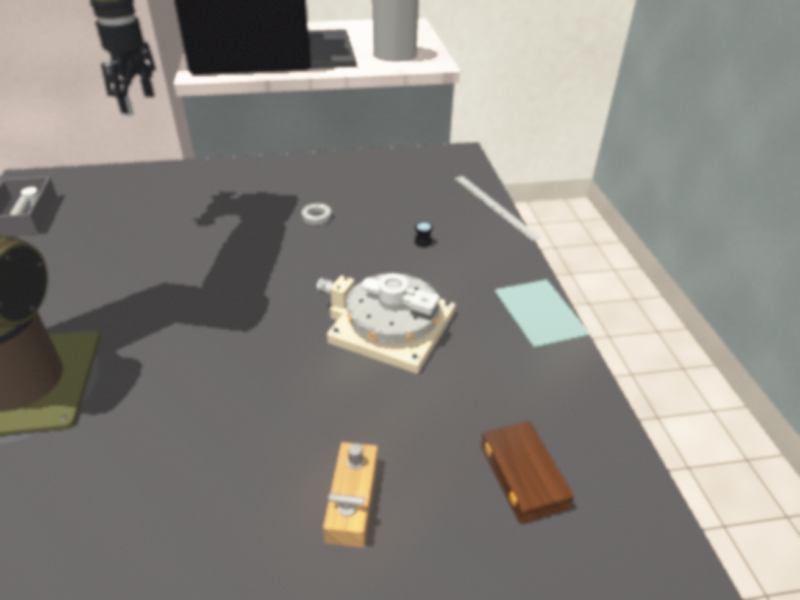

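The top view shows the fixture's hub at (390,297), lug hole (408,274) and knob (352,354). The round pin head is at (540,350), and the T-pin at (574,360) is in the stand's -y hole. The loupe, ring and case are well away. Next I'll get rough positions, then wrist close-ups.

```bash
cat > h.py <<'E'
from bench import env
import cv2,numpy as np
from scipy.spatial.transform import Rotation as R
HZ=env.hold_point_z
def ray(ci,uv,z,Rc,tc):  # Rc,tc: cam->world
    d=Rc@np.array([(uv[0]-ci["cx"])/ci["fx"],(uv[1]-ci["cy"])/ci["fy"],1]); return tc+d*(z-tc[2])/d[2]
def px(name,uv,z,pose=None):
    ci=env.camera_info(name)
    if name!="wrist": return ray(ci,uv,z,ci["R"].T,-ci["R"].T@ci["t"])
    T=ci["T_tool_cam"]; Rt=R.from_quat(pose[3:]).as_matrix()
    return ray(ci,uv,z,Rt@T[:3,:3],Rt@T[:3,3]+pose[:3])
def proj(X,pose):
    ci=env.camera_info("wrist"); T=ci["T_tool_cam"]; Rt=R.from_quat(pose[3:]).as_matrix()
    c=(Rt@T[:3,:3]).T@(np.array(X)-Rt@T[:3,3]-pose[:3]); return c[:2]/c[2]*ci["fx"]+[ci["cx"],ci["cy"]]
def down(a):  # tool z down, tool y (closing line) horizontal at world angle a
    y=np.array([np.cos(a),np.sin(a),0]);z=np.array([0,0,-1.]);return R.from_matrix(np.c_[np.cross(y,z),y,z]).as_quat()
def pose():
    s=env.state(); return np.r_[s["eef_pos"],s["orientation"]]
E
python3 - <<'E'
from h import *
k=512/800
P={}
for n,uv,z in[("hub",(390,297),.102),("lug",(408,274),.088),("knob",(352,354),.0605),("pin",(540,350),.066),("t",(574,360),.061),("ring",(203,357),.018),("loupe",(270,253),.04),("case",(550,243),.036)]:
    P[n]=px("top",np.array(uv)*k,z); print(n,P[n].round(4))
d=P["hub"]-P["knob"];print(np.arctan2(d[1],d[0]));d=P["lug"]-P["hub"];print(np.arctan2(d[1],d[0]))
d=P["pin"]-P["t"];print(np.arctan2(d[1],d[0]))
# reachability of look and work poses
th=np.arctan2(*(P["hub"]-P["knob"])[1::-1])
for nm in("pin","lug","knob"):
  for a in np.arange(-np.pi,np.pi,np.pi/8):
    q=env.solve_ik(P[nm][:2].tolist()+[.40],down(a)); print(nm,round(a,2),None if q is None else np.round(q,2))
E
```

```text
hub [0.6026 0.0495 0.102 ]
lug [0.6522 0.0151 0.088 ]
knob [0.497  0.1229 0.0605]
pin [ 0.5079 -0.2432  0.066 ]
t [ 0.4896 -0.3098  0.061 ]
ring [0.493  0.4271 0.018 ]
loupe [0.7061 0.2985 0.04  ]
case [ 0.7346 -0.2786  0.036 ]
-0.6075455966392602
-0.6068113059892942
1.3034741287964893
pin -3.14 [-0.45  0.33 -0.05  1.19  0.   -2.02]
pin -2.75 [-0.45  0.33 -0.05  1.19  0.   -2.41]
pin -2.36 [-0.45  0.33 -0.05  1.19  0.   -2.8 ]
pin -1.96 [-0.45  0.33 -0.05  1.19  0.    3.09]
pin -1.57 [-0.45  0.33 -0.05  1.19  0.    2.7 ]
pin -1.18 [-0.45  0.33 -0.05  1.19  0.    2.3 ]
pin -0.79 [-0.45  0.33 -0.05  1.19  0.    1.91]
pin -0.39 [-0.45  0.33 -0.05  1.19  0.    1.52]
pin 0.0 [-0.45  0.33 -0.05  1.19  0.    1.12]
pin 0.39 [-0.45  0.33 -0.05  1.19  0.    0.73]
pin 0.79 [-0.45  0.33 -0.05  1.19  0.    0.34]
pin 1.18 [-0.45  0.33 -0.05  1.19  0.   -0.05]
pin 1.57 [-0.45  0.33 -0.05  1.19  0.   -0.45]
pin 1.96 [-0.45  0.33 -0.05  1.19  0.   -0.84]
pin 2.36 [-0.45  0.33 -0.05  1.19  0.   -1.23]
pin 2.75 [-0.45  0.33 -0.05  1.19  0.   -1.62]
lug -3.14 [ 0.02  0.49  0.2   1.28  0.   -1.55]
lug -2
[... 731 characters left out ...]
0.18  1.15  0.   -1.72]
knob -2.36 [ 0.24  0.24 -0.18  1.15  0.   -2.11]
knob -1.96 [ 0.24  0.24 -0.18  1.15  0.   -2.51]
knob -1.57 [ 0.24  0.24 -0.18  1.15  0.   -2.9 ]
knob -1.18 [ 0.24  0.24 -0.18  1.15  0.    2.99]
knob -0.79 [ 0.24  0.24 -0.18  1.15  0.    2.6 ]
knob -0.39 [ 0.24  0.24 -0.18  1.15  0.    2.21]
knob 0.0 [ 0.24  0.24 -0.18  1.15  0.    1.81]
knob 0.39 [ 0.24  0.24 -0.18  1.15  0.    1.42]
knob 0.79 [ 0.24  0.24 -0.18  1.15  0.    1.03]
knob 1.18 [ 0.24  0.24 -0.18  1.15  0.    0.64]
knob 1.57 [ 0.24  0.24 -0.18  1.15  0.    0.24]
knob 1.96 [ 0.24  0.24 -0.18  1.15  0.   -0.15]
knob 2.36 [ 0.24  0.24 -0.18  1.15  0.   -0.54]
knob 2.75 [ 0.24  0.24 -0.18  1.15  0.   -0.94]
```

```bash
python3 - <<'E'
from h import *
def look(n,xy,zt,a,crop):
    env.move_ptp([*xy,zt+.25],down(a)); env.dwell(.3); p=pose(); im=env.read_camera("wrist")
    np.save(f"pics/{n}.npy",p); cv2.imwrite(f"pics/{n}_raw.png",im[...,::-1])
    c=proj([*xy,zt],p); print(n,p.round(4),"expected",c.round(1),env.state()["clock"])
    return im[...,::-1]
def crop(im,c,w,h,s):
    x,y=int(c[0]-w/2),int(c[1]-h/2); return cv2.resize(im[y:y+h,x:x+w],None,fx=s,fy=s,interpolation=cv2.INTER_CUBIC)
a=look("pin",(.508,-.243),.066,-.267,0)
b=look("lug",(.652,.015),.088,.964,0)
c=look("knob",(.497,.123),.048,.964,0)
cv2.imwrite("pics/three.png",np.vstack([np.hstack([cv2.resize(a,(400,300)),cv2.resize(b,(400,300))]),np.hstack([cv2.resize(c,(400,300)),np.zeros((300,400,3),np.uint8)])]))
E
```

```text
pin [ 0.5081 -0.2427  0.3161  0.7948  0.6069  0.      0.    ] expected [256.  203.3] 3.3417
lug [ 0.6518  0.0139  0.3381  0.2996  0.9541 -0.      0.    ] expected [258.4 203.3] 4.8333
knob [4.981e-01 1.226e-01 2.981e-01 2.994e-01 9.541e-01 2.000e-04 4.000e-04] expected [256.4 202.2] 5.975
```

View pics/three.png

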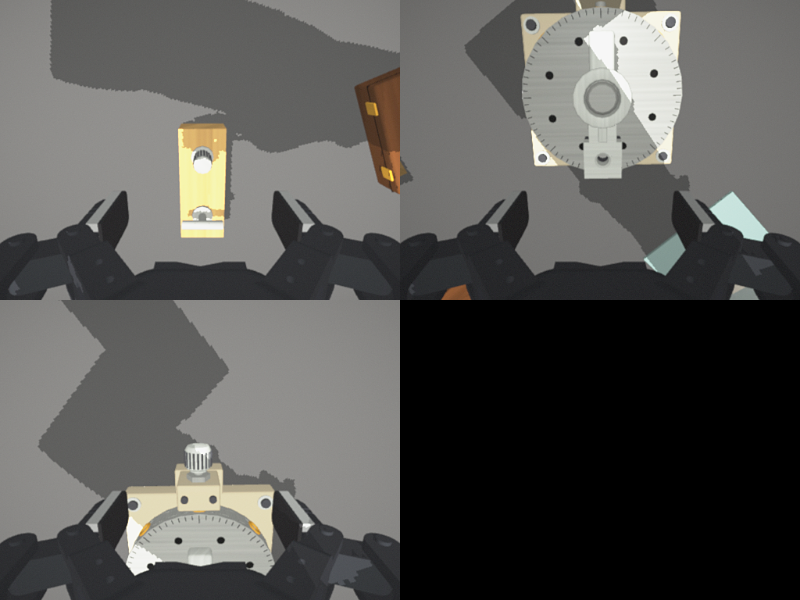

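Pin head near (200,153), lug hole near (602,160) and knob near (199,457) in the montage. The lever lines up with the fixture. Next come enlarged crops for sub-pixel readings.

```bash
python3 - <<'E'
import cv2,numpy as np
k=1.28
def crop(n,c,w=65,h=48,s=6):
    im=cv2.imread(f"pics/{n}_raw.png"); x,y=int(c[0]*k-w/2),int(c[1]*k-h/2); print(n,x,y)
    o=cv2.resize(im[y:y+h,x:x+w],None,fx=s,fy=s,interpolation=cv2.INTER_CUBIC)
    for i in range(0,w,10): cv2.putText(o,str(x+i),(int((i+.5)*s)-8,8),0,.32,(0,0,255)); cv2.line(o,(int((i+.5)*s),10),(int((i+.5)*s),14),(0,0,255))
    for i in range(0,h,10): cv2.putText(o,str(y+i),(0,int((i+.5)*s)+3),0,.32,(0,0,255)); cv2.line(o,(22,int((i+.5)*s)),(26,int((i+.5)*s)),(0,0,255))
    return o
a=crop("pin",(202,155));b=crop("lug",(202,155));c=crop("knob",(199,162));d=crop("lug",(202,98),w=97,h=72,s=4)
o=np.vstack([np.hstack([a,b]),np.hstack([c,cv2.resize(d,(390,288))])]);cv2.imwrite("pics/crops.png",o)
E
```

```text
pin 226 174
lug 226 174
knob 222 183
lug 210 89
```

View pics/crops.png

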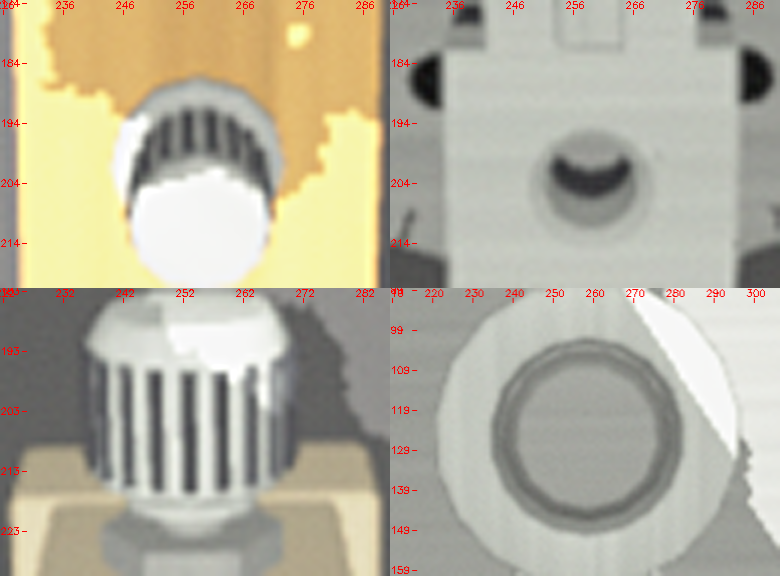

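```bash
python3 - <<'E'
from h import *
L=lambda n,uv,z:px("wrist",uv,z,np.load(f"pics/{n}.npy"))
pt=L("pin",(258.9,209.7),.066);pc=L("pin",(258.3,200.6),.040);h=L("lug",(259.2,203.5),.088);b=L("lug",(259,125.4),.102);kn=L("knob",(253.6,203),.0605)
print("pin",pt,pc,"hole",h,"hub",b,"knob",kn)
d=h-b;print("dist",np.hypot(*d[:2]),"ang",np.arctan2(d[1],d[0]))
d=b-kn;print("knob dist",np.hypot(*d[:2]),"ang",np.arctan2(d[1],d[0]))
# square edges for the stand angle are not needed
E
```

```text
pin [ 0.50837935 -0.2473974   0.066     ] [ 0.50791836 -0.24807256  0.04      ] hole [0.65245874 0.01541024 0.088     ] hub [0.60522756 0.04776581 0.102     ] knob [0.49321345 0.12325009 0.0605    ]
dist 0.0572509226910887 ang -0.6006195560547928
knob dist 0.13507418668981824 ang -0.5929812012382087
```

```bash
python3 - <<'E'
from h import *
a=-.267; q=down(a); xy=np.array([.508,-.2477]); z=.036+.025+HZ
env.move_ptp([*xy,z+.06],q); env.dwell(.3)
print("err",pose()[:3]-[*xy,z+.06])
print(env.move_straight([*xy,z],speed=.06,force_limit=8)); env.dwell(.2)
p=pose();print("err",p[:3]-[*xy,z])
env.move_gripper(0.0,grasp_force=60); s=env.state(); print(s["gripper_width"],s["gripper_force"],s["force"],s["eef_pos"],s["clock"])
np.save("pics/grasp.npy",pose())
im=env.read_camera("wrist")[...,::-1]
env.move_straight([*xy,z+.08],speed=.1); env.dwell(.3); s=env.state(); print(s["gripper_width"],s["gripper_force"],s["force"],s["eef_pos"],s["clock"])
im2=env.read_camera("wrist")[...,::-1]
cv2.imwrite("pics/g.png",np.hstack([cv2.resize(i[100:384,136:376],(400,473),interpolation=cv2.INTER_CUBIC) for i in(im,im2)]))
E
```

```text
err [0.00030742 0.00081262 0.00012127]
False
err [ 1.59932442e-04 -7.37166709e-05  4.08564266e-04]
0.19132610499199598 58.483484387397766 [ 0.51360321 -0.65105984  0.64396727] [ 0.50824882 -0.24782578  0.2159    ] 9.6583
0.18516956722609365 58.67630124092102 [ 0.35655956  0.18821303 -0.1947412 ] [ 0.50784893 -0.24762372  0.29519141] 10.9583
```

View pics/g.png

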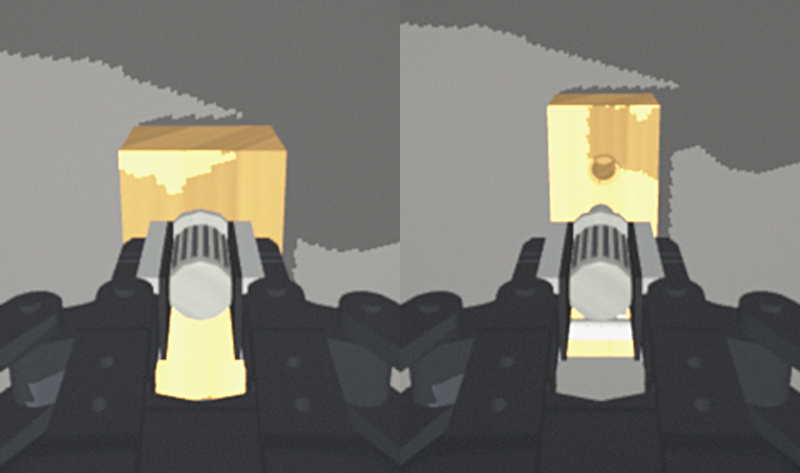

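Pin is gripped and upright, and the stand's hole is empty behind it. Moving on to insertion.

```bash
python3 - <<'E'
from h import *
q=down(.970); H=np.array([.65246,.01541]); zc=.088+.026+.025+HZ; zh=zc-.026
env.move_ptp([*H,zc+.04],q); env.dwell(.4)
p=pose();e=p[:2]-H;print("err",e,"clock",env.state()["clock"])
env.move_straight([*(H-e),zc+.006],speed=.06); env.dwell(.3); e2=pose()[:2]-H; print("err",e2)
c=H-e
hit=env.move_straight([*c,zh-.001],speed=.025,force_limit=8)
s=env.state();print(hit,s["eef_pos"][:2]-H,"above home",s["eef_pos"][2]-zh,s["force"],s["gripper_width"],s["wrist_torque"],s["clock"])
cv2.imwrite("pics/ins.png",env.read_camera("wrist")[100:384,106:406,::-1].repeat(2,0).repeat(2,1))
E
```

```text
err [-0.000107   -0.00068367] clock 12.5667
err [0.00026406 0.00070862]
True [5.87373162e-05 6.95272249e-04] above home 0.0001805710597635457 [ 0.36650601 -0.35408682  4.8236037 ] 0.1890801315841725 [-0.00536955  0.04867117  0.0394612 ] 14.8417
```

```bash
python3 - <<'E'
from h import *
p=pose(); hit=env.move_straight([*p[:2],p[2]-.002],speed=.02,force_limit=12); s=env.state(); print(hit,s["eef_pos"]-p[:3],s["force"])
env.move_gripper(.5); p=pose(); print(env.state()["force"],env.state()["gripper_force"])
env.move_straight([*p[:2],p[2]+.10],speed=.12)
kt=np.array([.4932,.1233]); env.dwell(.3)
p=pose();im=env.read_camera("wrist")[...,::-1]; np.save("pics/after.npy",p); print(p.round(4),env.state()["clock"])
print("pin top expected",proj([.6525,.0154,.118],p),"hub",proj([.6052,.0478,.102],p))
cv2.imwrite("pics/after.png",cv2.resize(im[60:300,106:406],(800,640))[:600])
E
```

```text
False [ 1.25189457e-04  2.33284883e-05 -3.29135182e-05] [-2.80245368 -0.65935125 10.12088513]
[ 0.18415481  0.27650659 -0.71459177] 0.0
[ 6.522e-01  1.610e-02  3.646e-01  2.959e-01  9.552e-01 -6.000e-04
 -1.600e-03] 16.8417
pin top expected [257.13568261 207.00752293] hub [257.22474842 125.56445679]
```

View pics/after.png

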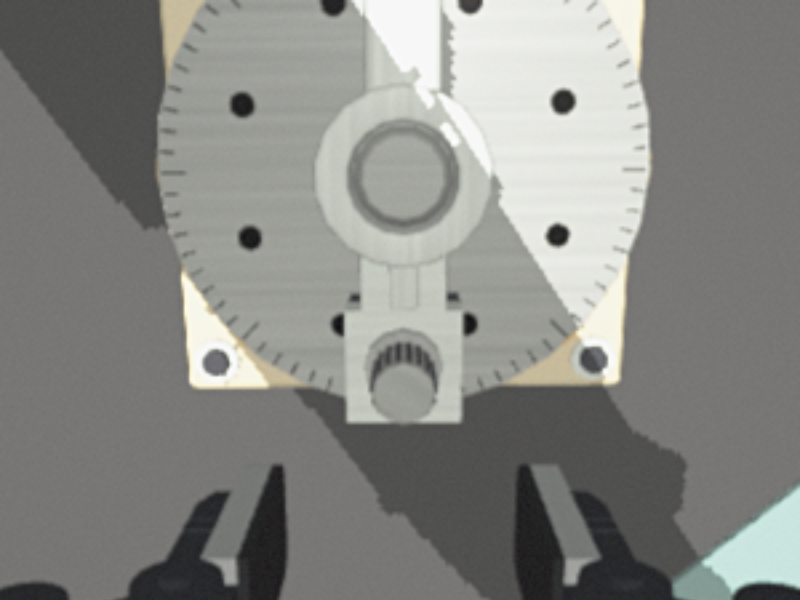

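Collar sits flush on the lug and the pin is upright and clear of the fingers. Going to the knob.

```bash
python3 - <<'E'
from h import *
th=-.600; ax=np.array([np.cos(th),np.sin(th)]); K=np.array([.6052,.0478])-.134*ax; q=down(th+np.pi/2); z=.048+HZ
env.move_gripper(.8)
env.move_ptp([*K,z+.08],q); env.dwell(.4); e=pose()[:2]-K; print("err",e)
print(env.move_straight([*(K-e/2),z],speed=.06,force_limit=10)); env.dwell(.2); print("err",pose()[:3]-[*K,z])
env.move_gripper(0.,grasp_force=90); env.dwell(.2); s=env.state(); print(s["gripper_width"]*85,s["gripper_force"],s["force"],s["clock"])
p=pose();np.save("pics/k0.npy",p)
hit=env.move_straight([*(p[:2]-.018*ax),p[2]],speed=.02,force_limit=25); env.dwell(.4)
s=env.state();d=s["eef_pos"]-p[:3];print(hit,"back",-d[:2]@ax*1e3,"lat",d[:2]@[-ax[1],ax[0]]*1e3,"dz",d[2]*1e3,"F along",s["force"][:2]@ax,s["force"],s["gripper_width"]*85,s["gripper_force"],s["clock"])
cv2.imwrite("pics/k.png",cv2.resize(env.read_camera("wrist")[120:360,96:416,::-1],(800,600)))
E
```

```text
err [ 0.00060555 -0.00028352]
False
err [-0.00016467  0.00017442  0.00029221]
22.37952193686702 87.91795492172241 [-2.10920866 -2.08267827  5.74942911] 20.825
False back 13.993598709798997 lat 0.23604110955919352 dz 0.19502221529066333 F along 15.6781283288209 [ 10.53238387 -12.37132724  -4.83051593] 22.50096021562453 88.4145176410675 22.275
```

View pics/k.png

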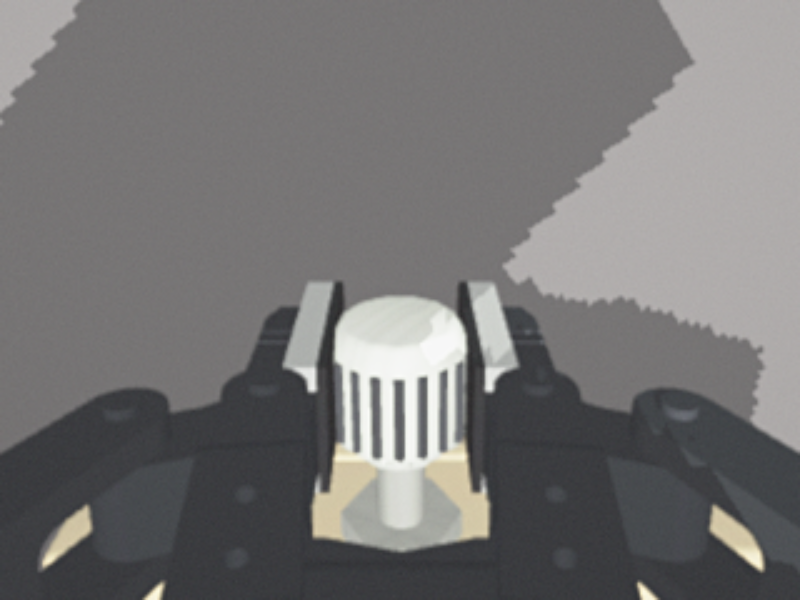

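The knob is held between the pads with the plunger shaft drawn out. I'll check it's against the stop: force should rise steeply with a little more pull and then stay steady.

```bash
python3 - <<'E'
from h import *
th=-.600; ax=np.array([np.cos(th),np.sin(th)]); p0=np.load("pics/k0.npy")
def rep():
    s=env.state();d=s["eef_pos"]-p0[:3];print("back",-d[:2]@ax*1e3,"F",s["force"][:2]@ax,"lat F",s["force"][:2]@[-ax[1],ax[0]],s["force"][2],"grip",s["gripper_force"],"tz",s["wrist_torque"],s["clock"])
rep(); p=pose(); env.move_straight([*(p0[:2]-.022*ax),p0[2]],speed=.02,force_limit=30); env.dwell(.3); rep(); env.dwell(1.); rep()
im=env.read_camera("top")[150:250,190:310,::-1]
cv2.imwrite("pics/end.png",cv2.resize(im,(720,600),interpolation=cv2.INTER_CUBIC))
E
```

```text
back 14.00353230233398 F 16.990234083732847 lat F -4.8764783987377305 -5.420380137651372 grip 88.41534733772278 tz [-2.38073704 -1.78448473  0.22414748] 22.325
back 15.347109226761702 F 25.056143267865444 lat F -6.715623931195804 -11.593855991684789 grip 88.9096748828888 tz [-3.61113241 -3.18448566  0.34055914] 22.975
back 15.353744957372676 F 25.600449991106885 lat F -6.438749664658285 -11.958799834052984 grip 88.90957117080688 tz [-3.67337863 -3.14530647  0.29415347] 23.975
```

View pics/end.png

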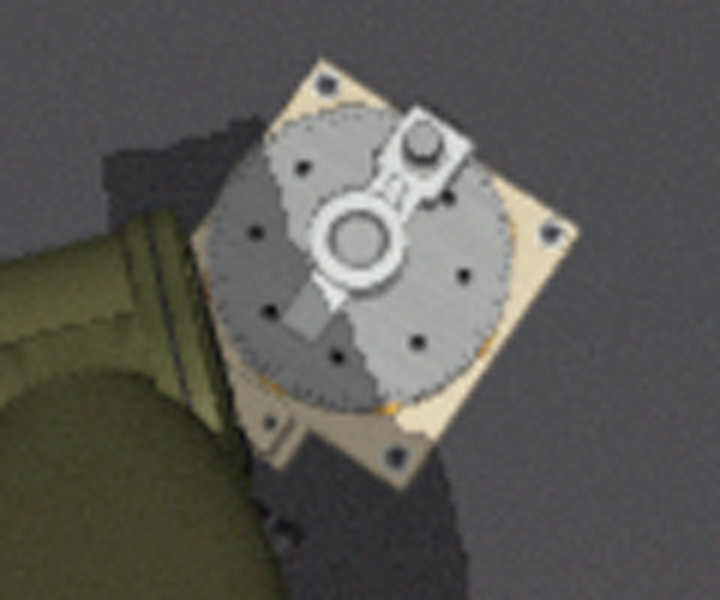

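Force rose about 6 N/mm against the spring's 0.4 N/mm, so the plunger is on its stop, and it holds steadily. The pin is upright in the lug at (422,142). Quick turntable angle check before handing in.

```bash
python3 - <<'E'
from h import *
f=lambda u,v,z:px("top",(190+u/6-.5,150+v/6-.5),z)[:2]
A=lambda a,b:np.arctan2(*(b-a)[::-1])
h,p,t=f(358,238,.102),f(423,140,.118),f(305,326,.088)
print("pin",p,"hub",h,"lever",A(h,p),A(t,h),"base",A(f(400,490,.024),f(578,232,.024)),A(f(190,240,.024),f(320,60,.024)))
E
```

```text
pin [0.65221099 0.01879142] hub [0.60541745 0.05080328] lever -0.5999808554743358 -0.5542905228444013 base -0.5929092795709975 -0.5921078010159553
```

The pin-to-hub line reads -0.600 rad, against -0.60 at the start, so the turntable is still at its station.

```bash
python3 - <<'E'
from bench import env
print(env.close_job(), env.state()["clock"])
E
```

```text
the job is handed in; nothing more can be done
the job is handed in; nothing more can be done
```

The job is handed in at about 24 s: the pin is home through the lug and let go, the plunger is held against its stop by the knob, the turntable is at its station, and I never touched the other items; no verdict was returned.

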